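Unpin the mail box and drop its flap

TASK

Open the mail box so that the post can be taken out: draw the red-handled locking pin straight up out of its bore, and park it upright in the side notch of the yellow post, hanging by its collar behind the notch's lips, while the flap is still shut. Then pull the blue flap open and lay it all the way down to its stop. Leave the bowl, keys, bicycle light, shoehorn and drawer where they are.

Things in the scene. Friction and masses are not known exactly. Their poses are not given: they have to be found in the camera images.
- pin: Loose locking pin, 116 mm long, about 0.12 kg. Origin at the shaft's lower tip, z up the pin. From the tip up: steel shaft 12 mm diameter, 65 mm long; collar 32 mm diameter, 6 mm thick; red round grip 22 mm diameter, 45 mm tall. At the start it stands in the bore, collar on the roof lug.
- pin_collar (a point): Point on the pin's axis at the underside of its collar, 65 mm above the tip.
- mailbox: Fixed grey steel mail box on a wooden plinth, 140 mm deep (x), 240 mm wide (y), roof top at 208 mm. Origin at the centre of the underside; its front looks along its own -x.
- bore (a point): Upper mouth of the 15 mm bore, on top (208 mm high) of the steel lug jutting 50 mm forward from the roof near the front's +y end. Axes as the mail box. The bore runs down through this 12 mm lug and, below a 6 mm gap, a second 12 mm lug on the flap; the pin through both keeps the flap shut.
- flap (a joint): Blue front flap, 222 mm wide, 130 mm high, 12 mm thick, hinged at its bottom edge. 0 = shut and upright, 1.571 = at its stop, horizontal, top edge towards the mail box's -x. Stiff hinge: it stays where it is left. In the flap_hinge frame the inner face is x = 0, the outer x = -12 mm.
- flap_hinge (a point): On the hinge axis at the middle of the flap's width and its inner face, 65 mm above the ledge. Moves with the flap: y along the hinge axis, z from hinge to top edge, -x out of the outer face.
- flap_handle (a point): Middle of the brass bar handle on the flap's outer face: bar 10 mm thick, 100 mm long along y, centre line 35 mm off the face (30 mm clear gap behind it). In the flap_hinge frame at (-47, -30, +105) mm; when shut it is 170 mm high, reached from above.
- notch (a point): Seat of the notch on the top face (120 mm high) of a fixed post's yellow 8 mm plate, where the pin's axis belongs. z up; notch opens to -x, 18 mm wide, closed end 9 mm behind (+x) the seat, straight sides to 27 mm before it, flared guides to 51 mm before. Lips 4 mm high, 4 mm thick either side of the notch, inner faces 21 mm before the seat: carry the collar over them and set it down behind.
- bowl: Green ceramic key bowl, loose, 110 mm across, 50 mm high. Origin at the centre of its underside. Bystander.
- keys: Two steel keys on a split ring, loose, lying flat, 5 mm thick, about 75 mm long. Origin at the ring's centre. Bystander.
- bike_light: Black plastic bicycle light, loose, 75 x 36 x 34 mm. Origin at the centre of its underside. Bystander.
- shoehorn: Shoehorn with a bone handle, loose, lying along its x, 200 mm long, 12 mm high. Origin under its middle. Bystander.
- unit_drawer0_handle (a point): Round brass knob of the half-open drawer in a small fixed wooden unit (200 x 130 x 110 mm high). Bystander.
Mind the look-alikes: they are no part of the job. There is more than one size of the pin; the one meant has the size given above. Leave any pink look-alike of the part that bears notch alone.

How it is judged:
On the way, in this order (a step that is already met when the one before it is completed fails the run):
1. the pin is drawn up clear of the bore with the flap shut (z of pin in the frame of bore above 0 m and value of joint flap below 0.15 rad), for 0.1 s.
2. the pin hangs upright in the notch, let go, with the flap still shut (horizontal distance between pin_collar and notch below 0.009 m and z of pin_collar in the frame of notch between -0.003 and 0.003 m and angle between pin's own z axis and vertical below 0.12 rad and contact force between pin and the fingers below 0.1 N and value of joint flap below 0.15 rad), for 0.2 s.
3. the flap is down at its stop (value of joint flap above 1.45 rad), for 0.2 s.
At the end, for the whole second after the job is handed in: The pin hangs at rest and upright (within 0.12 rad) in the post's notch, its axis within 9 mm of the seat and its collar within 3 mm of the plate's top, and the flap is down at its stop (joint above 1.45 rad) (horizontal distance between pin_collar and notch below 0.009 m and z of pin_collar in the frame of notch between -0.003 and 0.003 m and angle between pin's own z axis and vertical below 0.12 rad and linear speed of pin below 0.02 m/s and value of joint flap above 1.45 rad); the robot touches nothing.
It fails at once if the bowl, keys, bicycle light, shoehorn or drawer is moved more than 20 mm (distance of any of bowl, keys, bike_light, shoehorn, unit_drawer0_handle from where it was at the start of the episode above 0.02 m).
It also fails if it takes over 72 s, if anything falls off the work surface, if the arm or the gripper's body presses on something with over 40 N, if the wrist force passes 120 N, or if a joint passes its speed limit or range.

ROBOT

A 7-joint arm with a two-finger parallel gripper is mounted at the origin on the work surface. World frame = base frame: x ahead of the robot, y to its left, z up, the work surface at z = 0. Lengths are in m, angles in rad, forces in N, time in s.
With the tool pointing down it reaches from about 0.425 to 0.875 m from the base axis. Payload 8.4 kg.
Tool frame: the origin (TCP) lies midway between the tips of the shut fingers; the grasp point (between the pads) lies 19 mm behind it (r.hold_point_z is the z of the grasp point in the tool frame, in m); z points along the fingers, y is the line along which they close (so a half turn about z gives the same grasp; the last joint's range is limited). The gripper opens to 87 mm and grips with 3 to 60 N. Pads are 19 mm wide; open, the fingers measure 117 mm over their backs; the gripper's body (75 mm by 190 mm) begins 51 mm behind the grasp point.
Start: joints at [-1.346, 0.333, 0.04, 1.465, -0.013, 1.343, -0.059], TCP at [0.207, 0.616, 0.223] pointing down, gripper open.
Joint ranges: [-2.58, 2.58], [-0.38, 2.09], [-1.3, 1.39], [0.25, 2.4], [-1.5, 4.64], [0.08, 2.09], [-2.65, 2.65]. Speed limits (rad/s): [2.22, 2.22, 2.79, 2.79, 3.14, 3.14, 3.14].

INTERFACE

Orientations are given as a rotation vector (axis times angle).
In Python, from station import r gives the robot as it stands. The module is installed in compiled form; this text tells all that it offers.
- The arm moves only by the tool play_rows, never from a script. Its argument "increments" is a list of rows, each a list of 3 entries, a list of its own where there are three numbers: the finger opening in m, from 0 to 0.087, then the shift along the tool's x, y, z in m, then the turn about the tool's z in rad. In form: [[jaw, [dx, dy, dz], twist], ...]. A call has 1 to 12 rows; each row shifts and turns the commanded pose from where the row before left it, along the tool's axes as they then stand; what a row does not reach is not made up. A row lasts 1/12 s, in which the tool goes at most 41.7 mm and 7.16 degrees, less where a joint would pass 70% of its speed; a pose out of reach is approached as far as the arm can. A call with a gripper value outside its range is refused whole. The fingers move at their own pace and stop on an object; "newtons" is the grip in N (left out, the last holds). Time passes only in rows, so rows that do not move let the fingers close. It gives the time, the measured TCP pose, the force, the opening and the grip force at its end, in the units of the state.
- r.get_state(): the state, without advancing time (a new reading comes with each control period).
- r.grab_frame(name): name is "scene" or "top"; returns the picture (480x640x3 uint8, blue, green, red); there is no depth.
- r.camera_params(name): a dict with "fx", "fy", "cx", "cy" (pixels), "k1" (the pictures are not rectified: a ray, as slopes to the right and down, at radius r is drawn at 1 + k1 r^2 times it, then the intrinsics apply), "T" (4x4, takes a point from camera to world coordinates). Camera axes: x right, y up, looking along -z (the intrinsics and any distortion apply to the point x, -y, -z); pixel columns grow to the right and rows downward; lengths in m; the calibration is good to about 2 mm. A picture is of the moment at which its call begins. camera_params takes no time and is no camera call.
- r.hand_in(): hands the job in; it is judged then, once.
Trained networks look in the newest picture that a camera, given by its name, has taken for a name from the list of things; names that differ only in an ending like _2 or _b are one class to them, and where a whole thing is asked for, a point or a joint stands for the part that bears it (a point fixed in the world has none). Each returns a list of dicts, best first, with "conf" (0 to 1); they miss things now and then, are a little off and sometimes report something else, mostly with a low value. They report only what shows in the picture. A call takes as long as a camera call. They do not tell look-alikes from the thing itself.
- r.search_frame(target, camera): "position" ([column, row] as shares, 0 to 1, of the picture: columns of its width, rows of its height, amid what is visible of it).
- r.place_of(target, camera): "position" ([column, row] as shares, 0 to 1, of the picture: columns of its width, rows of its height: a listed point, or the origin of a listed thing).
The state is a dict: "time_s": time; "joints": joint angles; "dq": joint speeds; "effort": joint torques, N m; "tcp_pos": TCP position; "orientation": TCP orientation; "ft_force": force on the tool from outside, world axes, zero at the start; "ft_torque": the same for the moment, N m; "width": opening from 0.0 (shut) to 1.0 (fully open); "grasp_force": force on a finger pad.
Only numpy, scipy, OpenCV 4.12 (cv2) and the standard library are available. Lean on these libraries where they do the work, as an engineer would, in place of code of your own. Each camera call takes 0.05 s, during which the arm holds its last target. There are 200 camera calls.

## Working session

There is one attempt and no reset: what is moved stays moved. The work goes in short steps, Python scripts to look and compute and a tool call to move; the robot and the scene stay as the last step left them, time stands still between calls to the robot, and variables do not carry over. Pictures are saved under pics/ and viewed, at most 10 in all, crops included, and the job is handed in when it is done.

Besides the shell and the picture viewer there is one more tool, called after "Call:" as name(argument=value, ...), one argument or row to a line, values as JSON. play_rows: Moves the arm, as the interface text tells. Its arguments: {"type":"object","properties":{"increments":{"type":"array"},"newtons":{"type":"number"}},"required":["increments"]}

```bash
mkdir -p pics
cat > h.py <<'E'
from station import r
import numpy as np, cv2
from scipy.spatial.transform import Rotation as R
def ray(cam,uv):
    p=r.camera_params(cam); K=np.array([[p['fx'],0,p['cx']],[0,p['fy'],p['cy']],[0,0,1.]])
    s=cv2.undistortPoints(np.array([[uv]],float),K,np.array([p['k1'],0,0,0.]))[0,0] 
    T=np.array(p['T']); return T[:3,3],T[:3,:3]@np.array([s[0],-s[1],-1])
def atz(cam,uv,z):
    o,d=ray(cam,uv); return o+d*(z-o[2])/d[2]
def tri(a,b):
    o,d=ray('scene',a);q,e=ray('top',b);st=np.linalg.lstsq(np.c_[d,-e],q-o,rcond=None)[0]
    A,B=o+d*st[0],q+e*st[1];return (A+B)/2,np.linalg.norm(A-B)
def proj(cam,X):
    p=r.camera_params(cam);T=np.array(p['T']);c=T[:3,:3].T@(np.array(X)-T[:3,3]);s=np.array([c[0],-c[1]])/-c[2]
    s=s*(1+p['k1']*(s@s));return np.array([p['fx']*s[0]+p['cx'],p['fy']*s[1]+p['cy']])
E
python3 - <<'E'
from h import *
for c in('scene','top'):
    cv2.imwrite(f'pics/{c}0.png',r.grab_frame(c)); p=r.camera_params(c);print(c,np.round(np.array(p['T'])[:3],3).tolist(),p['fx'],p['k1'])
    for t in('pin','pin_collar','bore','notch','flap_hinge','flap_handle','mailbox'):
        print(t,[(np.round(np.array(d['position'])*[640,480],1).tolist(),round(d['conf'],2)) for d in r.place_of(t,c)])
print(r.get_state(), r.hold_point_z)
E
```

```text
scene [[-0.971, -0.197, 0.136, 0.757], [0.239, -0.784, 0.572, 0.773], [-0.007, 0.588, 0.809, 1.293]] 542.0499027788936 -0.13497241656422712
pin [([334.0, 287.3], 0.77), ([297.0, 125.5], 0.7), ([391.2, 295.3], 0.68)]
pin_collar [([339.3, 273.2], 0.78), ([393.3, 274.0], 0.65)]
bore [([337.9, 272.7], 0.74)]
notch [([312.2, 209.7], 0.76), ([340.8, 166.7], 0.71), ([337.3, 286.6], 0.62), ([328.2, 248.6], 0.52)]
flap_hinge []
flap_handle [([329.1, 247.8], 0.61)]
mailbox []
top [[0.018, 0.977, -0.211, 0.26], [-1.0, 0.017, -0.004, -0.044], [0.0, 0.211, 0.977, 1.537]] 591.8438841621069 -0.19726754339103328
pin [([274.4, 322.7], 0.78), ([258.6, 249.9], 0.74)]
pin_collar [([271.5, 320.0], 0.72), ([257.5, 244.6], 0.66), ([257.6, 249.8], 0.37)]
bore [([256.0, 244.0], 0.71)]
notch [([373.3, 254.9], 0.64), ([134.5, 227.8], 0.32)]
flap_hinge [([286.5, 241.4], 0.82)]
flap_handle [([297.4, 252.7], 0.87)]
mailbox []
{'time_s': 0.8, 'joints': array([-1.34621698,  0.33317814,  0.03989594,  1.46538245, -0.01340743,
        1.34328659, -0.05850192]), 'dq': array([ 0.00053279,  0.00131425, -0.00058827,  0.00066379, -0.00083166,
       -0.00046637,  0.00111488]), 'effort': array([ 6.28805137e-04, -6.56044436e+01,  1.33326553e+00, -4.04041135e+01,
       -5.98032796e-02,  3.46038211e-02,  5.55398253e-05]), 'tcp_pos': array([0.20680004, 0.61621035, 0.22256857]), 'orientation': array([-5.06416913e-01, -3.10049131e+00, -2.01721044e-05]), 'ft_force': array([-0.86176341,  0.43404273, -0.06646682]), 'ft_torque': array([-0.02694569,  0.01146465, -0.02465517]), 'grasp_force': 0.0, 'width': 1.0006066547789747} -0.0187
```

Run:
```python
import cv2
a=cv2.imread('pics/scene0.png');b=cv2.imread('pics/top0.png')
cv2.imwrite('pics/s1.png',cv2.resize(a[80:380,180:480],(600,600),interpolation=2))
cv2.imwrite('pics/t1.png',cv2.resize(b[140:380,90:410],(800,600),interpolation=2))
```

```text
(no output)
```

View pics/s1.png

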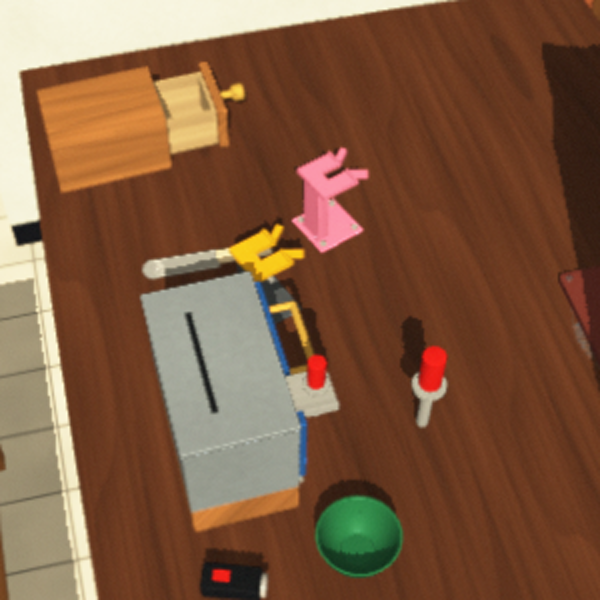

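View pics/t1.png

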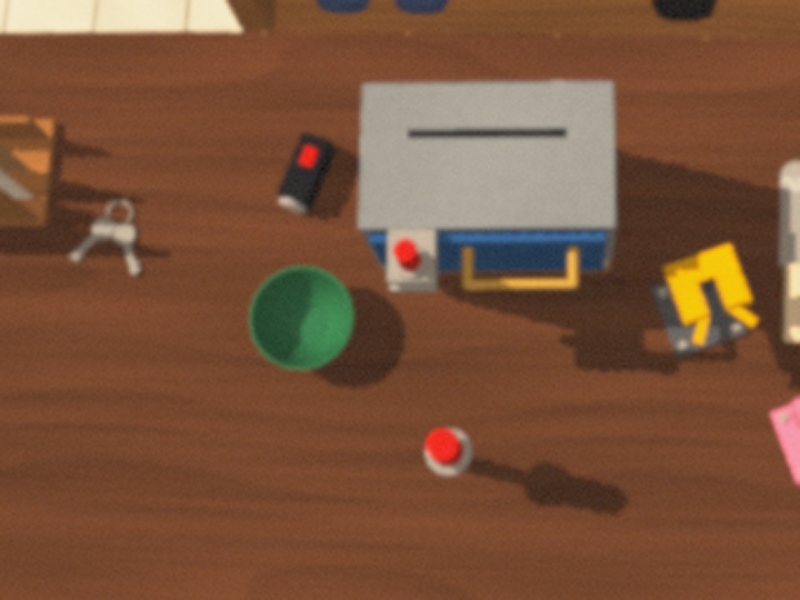

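View pics/scene0.png

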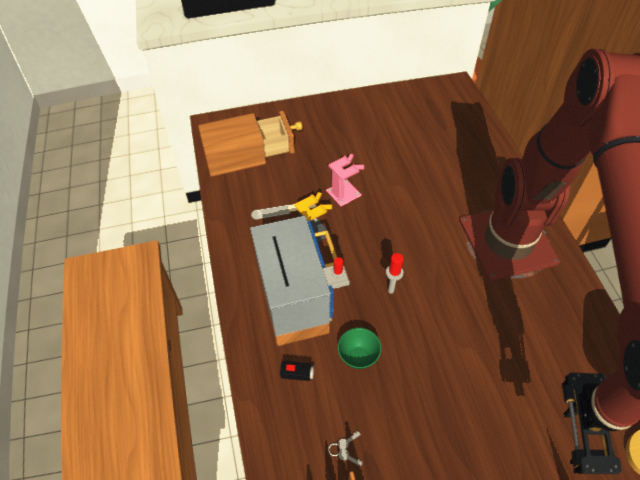

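The scene shows the pin in the lug at scene (338,272) and top (252,242), the yellow post at scene (312,207) and top (374,256), and a loose look-alike pin at top (270,320). The pink post is a look-alike.

Run:
```python
from h import *
bs=(337.9,272.7);bt=(256.0,244.0)
print('bore',tri(bs,bt),atz('scene',bs,.208),atz('top',bt,.208))
print('collar',tri((339.3,273.2),(257.5,244.6)))
print('notch',tri((312.2,209.7),(373.3,254.9)),atz('scene',(312.2,209.7),.12),atz('top',(373.3,254.9),.12))
print('handle',tri((329.1,247.8),(297.4,252.7)),atz('top',(297.4,252.7),.17))
print('hinge t',atz('top',(286.5,241.4),.065))
c=lambda x,y:(90+x/2.5,140+y/2.5)
for n,p in dict(fl=(358,229),fr=(615,230),bl=(362,83),br=(614,82)).items(): print('roof',n,atz('top',c(*p),.208))
for n,p in dict(bl=(664,267),br=(735,243),tipL=(698,345),tipR=(757,325),bottom=(712,282)).items(): print('plate',n,atz('top',c(*p),.12))
for n,p in dict(l=(464,285),r=(577,285)).items(): print('handle',n,atz('top',c(*p),.17))
# look-alike pin
print('other top', atz('top',c(443,446),.1),atz('scene',(397,257),.1),tri((397,257),c(443,441)))
# red blobs
for cam in('scene','top'):
    im=cv2.imread(f'pics/{cam}0.png').astype(int);m=((im[...,2]>170)&(im[...,1]<70)&(im[...,0]<70)).astype('uint8')
    n,_,s,ce=cv2.connectedComponentsWithStats(m)
    for i in range(1,n):
        if s[i,4]>15:print(cam,s[i],ce[i])
```

```text
bore (array([0.55960402, 0.10581755, 0.20332935]), np.float64(0.003941731319096924)) [0.55880708 0.10979989 0.208     ] [0.56031183 0.10436627 0.208     ]
collar (array([0.55752793, 0.10379559, 0.19838802]), np.float64(0.008041048518713751))
notch (array([ 0.55847965, -0.17428415,  0.10691742]), np.float64(0.004787889217865975)) [ 0.55872196 -0.16232433  0.12      ] [ 0.55790137 -0.17423845  0.12      ]
handle (array([0.55201732, 0.00878446, 0.16781361]), np.float64(0.0044715688604093215)) [0.54954005 0.00973735 0.17      ]
hinge t [0.60074952 0.04250236 0.065     ]
roof fl [0.58892394 0.15881235 0.208     ]
roof fr [ 0.59203324 -0.07982392  0.208     ]
roof bl [0.73233379 0.1625457  0.208     ]
roof br [ 0.73686074 -0.07735882  0.208     ]
plate bl [ 0.57744967 -0.13071237  0.12      ]
plate br [ 0.60298433 -0.20083622  0.12      ]
plate tipL [ 0.50038692 -0.16419086  0.12      ]
plate tipR [ 0.521089   -0.22196314  0.12      ]
plate bottom [ 0.56322588 -0.1779374   0.12      ]
handle l [0.54548195 0.06118588 0.17      ]
handle r [ 0.54738734 -0.04556531  0.17      ]
other top [0.39962429 0.08207225 0.1       ] [0.37374949 0.03452864 0.1       ] (array([0.39673203, 0.0766594 , 0.16893954]), np.float64(0.002004415922711361))
scene [390 253  13  23 227] [396.14537445 263.60352423]
scene [334 258   9  16 131] [337.84732824 265.21374046]
scene [286 365   9   6  46] [290.39130435 367.43478261]
top [210 198   7   9  41] [212.85365854 202.07317073]
top [249 237   8   8  46] [252.04347826 240.5       ]
top [260 311  14  14 130] [266.52307692 317.35384615]
```

Run:
```python
from h import *
from scipy.optimize import least_squares
t=np.linspace(0,2*np.pi,40)
def cyl(cam,x,y):
    P=np.array([proj(cam,(x+.011*np.cos(a),y+.011*np.sin(a),z)) for a in t for z in(.214,.259)])
    h=cv2.convexHull(P.astype('float32'));M=cv2.moments(h);return np.array([M['m10'],M['m01']])/M['m00']
obs=dict(scene=np.array([337.85,265.21]),top=np.array([252.04,240.5]))
for cs in(['scene'],['top'],['scene','top']):
    s=least_squares(lambda q:np.concatenate([cyl(c,*q)-obs[c] for c in cs]),[.56,.105]);print('pin',cs,s.x,s.fun)
ims=[]
for cam,X in(('scene',(.56,-.17,.12)),('top',(.56,-.17,.12))):
    im=cv2.imread(f'pics/{cam}0.png');u,v=proj(cam,X).astype(int);x0,y0=u-20,v-24
    ims.append(cv2.resize(im[y0:y0+48,x0:x0+40],None,fx=10,fy=10,interpolation=cv2.INTER_CUBIC)); print(cam,x0,y0)
cv2.imwrite('pics/n.png',np.hstack(ims))
```

```text
Traceback (most recent call last):
  File "h.py", line 14, in proj
    p=r.camera_params(cam);T=np.array(p['T']);c=T[:3,:3].T@(np.array(X)-T[:3,3]);s=np.array([c[0],-c[1]])/-c[2]
ValueError: time passes only in moves, steps and waits
```

```bash
sed -i "s/r\.camera_params(/CP(/; " h.py; sed -i "3a import functools\nCP=functools.lru_cache(None)(lambda c:r.camera_params(c))" h.py
cat > /tmp/a.py <<'E'
from h import *
from scipy.optimize import least_squares
t=np.linspace(0,2*np.pi,40)
def cyl(cam,x,y):
    P=np.array([proj(cam,(x+.011*np.cos(a),y+.011*np.sin(a),z)) for a in t for z in(.214,.259)])
    h=cv2.convexHull(P.astype('float32'));M=cv2.moments(h);return np.array([M['m10'],M['m01']])/M['m00']
obs=dict(scene=np.array([337.85,265.21]),top=np.array([252.04,240.5]))
for cs in(['scene'],['top'],['scene','top']):
    s=least_squares(lambda q:np.concatenate([cyl(c,*q)-obs[c] for c in cs]),[.56,.105],diff_step=.01);print('pin',cs,s.x,s.fun)
ims=[]
for cam,X in(('scene',(.56,-.17,.12)),('top',(.56,-.17,.12))):
    im=cv2.imread(f'pics/{cam}0.png');u,v=proj(cam,X).astype(int);x0,y0=u-20,v-24
    ims.append(cv2.resize(im[y0:y0+48,x0:x0+40],None,fx=10,fy=10,interpolation=cv2.INTER_CUBIC)); print(cam,x0,y0)
cv2.imwrite('pics/n.png',np.hstack(ims))
E
PYTHONPATH=. python3 /tmp/a.py
```

```text
Traceback (most recent call last):
  File "h.py", line 1, in <module>
    from station import r
ModuleNotFoundError: No module named 'station'
```

```bash
python3 - < /tmp/a.py
```

```text
pin ['scene'] [0.55891574 0.10758189] [ 1.09767041e-06 -3.55126417e-08]
pin ['top'] [0.56154887 0.11034745] [-1.00571023e-06 -1.34466117e-06]
pin ['scene', 'top'] [0.56030688 0.109263  ] [-0.39208431  0.70789057  0.45410736  0.5427388 ]
scene 291 183
top 351 230
```

View pics/n.png

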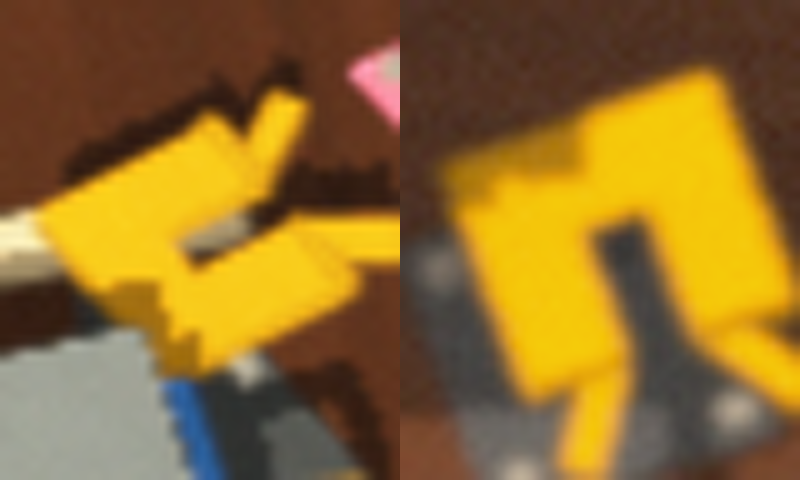

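Run:
```python
from h import *
f=lambda cam,x,y:np.round(atz(cam,((x-400)/10+350.6,y/10+229.6) if cam=='top' else (x/10+290.6,y/10+182.6),.12)[:2],4)
for cam,d in dict(top=dict(end=(618,222),mouth=(660,350),bl=(440,170),br=(718,68),fl=(535,403),fr=(795,305)),
  scene=dict(end=(185,255),bl=(40,210),br=(212,115),fr=(265,195),fl=(355,295))).items():
    q={}
    for k,v in d.items(): q[k]=f(cam,*v);print(cam,k,q[k])
    print('tri end')
    for a,b in(('bl','br'),): v=q[b]-q[a];print('yaw',np.arctan2(v[0],-v[1]))
    for a,b in(('bl','fl'),('br','fr')):v=q[a]-q[b];print('yaw',np.arctan2(v[1],v[0]),np.linalg.norm(v))
print(tri((290.6+18.5,182.6+25.5),(350.6+21.8,229.6+22.2)))
```

```text
top end [ 0.5656 -0.172 ]
top mouth [ 0.5338 -0.1823]
top bl [ 0.5779 -0.1283]
top br [ 0.6049 -0.1969]
top fl [ 0.5202 -0.1517]
top fr [ 0.5456 -0.2155]
tri end
yaw 0.3749648721235734
yaw 0.38527818700169136 0.062264355774391475
yaw 0.30394073283189377 0.062148612212985115
scene end [ 0.5658 -0.1701]
scene bl [ 0.6017 -0.196 ]
scene br [ 0.5466 -0.2184]
scene fr [ 0.539  -0.1858]
scene fl [ 0.5233 -0.1445]
tri end
yaw -1.1846702773393232
yaw -0.5812019987488753 0.09380197226071532
yaw -1.3417583423129886 0.033474169145775674
(array([ 0.56575386, -0.17205351,  0.11781543]), np.float64(0.0007602667326505701))
```

The notch's closed end is near (0.566,-0.171), so the seat is at about (0.558,-0.174) with yaw about 0.36. The pin axis is at about (0.560,0.109). Next I move over the pin.

Call:
play_rows(
  increments=[
    [0.087,[0,0,-0.04],0],
    [0.087,[0,0,-0.04],0],
    [0.087,[-0.03,-0.022,0],0],
    [0.087,[-0.03,-0.022,0],0],
    [0.087,[-0.03,-0.022,0],0],
    [0.087,[-0.03,-0.022,0],0],
    [0.087,[-0.03,-0.022,0],0],
    [0.087,[-0.03,-0.022,0],0],
    [0.087,[-0.03,-0.022,0],0],
    [0.087,[-0.03,-0.022,0],0],
    [0.087,[-0.03,-0.022,0],0],
    [0.087,[-0.03,-0.022,0],0],
  ],
)

```text
time_s: 1.8
tcp_pos: [0.422, 0.3105, 0.3029]
orientation: [0.506, 3.1, 0.001]
ft_force: [0.9, -0.0, -0.2]
width: 0.998
grasp_force: 0.0
```

Call:
play_rows(
  increments=[
    [0.087,[-0.028,-0.021,0],0],
    [0.087,[-0.028,-0.021,0],0],
    [0.087,[-0.028,-0.021,0],0],
    [0.087,[-0.028,-0.021,0],0],
    [0.087,[-0.028,-0.021,0],0],
    [0.087,[-0.028,-0.021,0],0],
    [0.087,[-0.028,-0.022,0],0],
    [0.087,[0,0,0],-0.12],
    [0.087,[0,0,0],-0.12],
    [0.087,[0,0,0],-0.12],
    [0.087,[0,0,0],-0.12],
    [0.087,[0,0,0],-0.12],
  ],
)

```text
time_s: 2.8
tcp_pos: [0.5599, 0.1094, 0.3026]
orientation: [-0.441, 3.11, 0.0]
ft_force: [-0.4, 0.6, 0.6]
width: 0.998
grasp_force: 0.0
```

```bash
cat >> h.py <<'E'
def to(target,yaw=None):
    "tool-frame shift to world target; and twist to bring tool y to world angle yaw"
    s=r.get_state();M=R.from_rotvec(s['orientation']).as_matrix()
    a=np.arctan2(M[1,1],M[0,1]);print('t',s['time_s'],'tcp',s['tcp_pos'].round(4),'ya',round(a,3),'tilt',M[2].round(3),'F',s['ft_force'].round(1),'w',round(s['width']*87,1),'g',s['grasp_force'],'j7',s['joints'][6].round(2))
    print('shift',(M.T@(np.array(target)-s['tcp_pos'])).round(4), 'twist',None if yaw is None else round(a-yaw,3))
E
python3 -c "1"
python3 - <<'E'
from h import *
to((.560,.109,.30),np.pi/2+.36)
E
```

```text
t 2.8 tcp [0.5599 0.1094 0.3026] ya 1.853 tilt [-0.  0. -1.] F [-0.4  0.6  0.6] w 86.8 g 0.0 j7 1.64
shift [ 0.0001 -0.0004  0.0026] twist -0.078
```

Call:
play_rows(
  increments=[
    [0.087,[0,0,0.02],-0.078],
    [0.087,[0,0,0.02],0],
    [0.087,[0,0,0.02],0],
    [0.087,[0,0,0.0216],0],
    [0.06,[0,0,0],0],
    [0.04,[0,0,0],0],
    [0.03,[0,0,0],0],
    [0.022,[0,0,0],0],
    [0.01,[0,0,0],0],
    [0.01,[0,0,0],0],
    [0.01,[0,0,0],0],
    [0.01,[0,0,0],0],
  ],
  newtons=25,
)

```text
time_s: 3.8
tcp_pos: [0.56, 0.1095, 0.2213]
orientation: [-0.553, 3.092, 0.0]
ft_force: [-0.6, 0.0, 0.7]
width: 0.477
grasp_force: 0.0
```

Run:
```python
from h import *
to((.560,.109,.221),np.pi/2+.36)
```

```text
t 3.8 tcp [0.56   0.1095 0.2213] ya 1.925 tilt [-0. -0. -1.] F [-0.6  0.   0.7] w 41.5 g 0.0 j7 1.72
shift [ 0.0002 -0.0005  0.0003] twist -0.006
```

Still closing.

Call:
play_rows(
  increments=[
    [0.01,[0,0,0],0],
    [0.01,[0,0,0],0],
    [0.01,[0,0,0],0],
    [0.01,[0,0,0],0],
    [0.01,[0,0,0],0],
    [0.01,[0,0,0],0],
    [0.01,[0,0,0],0],
    [0.01,[0,0,0],0],
    [0.01,[0,0,0],0],
  ],
)

```text
time_s: 4.55
tcp_pos: [0.56, 0.1094, 0.2209]
orientation: [0.553, -3.092, 0.0]
ft_force: [0.4, -0.2, 0.2]
width: 0.245
grasp_force: 25.0
```

Call:
play_rows(
  increments=[
    [0.01,[0,0,-0.008],0],
    [0.01,[0,0,-0.008],0],
    [0.01,[0,0,-0.01],0],
    [0.01,[0,0,-0.01],0],
    [0.01,[0,0,-0.01],0],
    [0.01,[0,0,-0.01],0],
    [0.01,[0,0,-0.01],0],
    [0.01,[0,0,-0.012],0],
    [0.01,[0,0,-0.012],0],
    [0.01,[0,0,0],0],
    [0.01,[0,0,0],0],
    [0.01,[0,0,0],0],
  ],
)

```text
time_s: 5.55
tcp_pos: [0.5598, 0.1095, 0.3105]
orientation: [0.553, -3.092, 0.0]
ft_force: [-0.8, 0.7, -1.0]
width: 0.247
grasp_force: 25.0
```

Run:
```python
from h import *
ims=[]
for c in('scene','top'):
    im=r.grab_frame(c);cv2.imwrite(f'pics/{c}2.png',im);u,v=proj(c,(.56,.11,.28)).astype(int);ims.append(cv2.resize(im[v-60:v+60,u-50:u+50],None,fx=4,fy=4,interpolation=2))
cv2.imwrite('pics/lift.png',np.hstack(ims))
c,s=np.cos(.36),np.sin(.36)
to((.5577-.07*c,-.1742-.07*s,.31),np.pi/2+.36)
```

```text
t 5.65 tcp [0.5596 0.1095 0.3102] ya 1.925 tilt [ 0.001 -0.    -1.   ] F [ 0.5  0.1 -0.9] w 21.8 g 24.999021724797785 j7 1.71
shift [ 0.1702 -0.2658  0.0004] twist -0.006
```

View pics/lift.png

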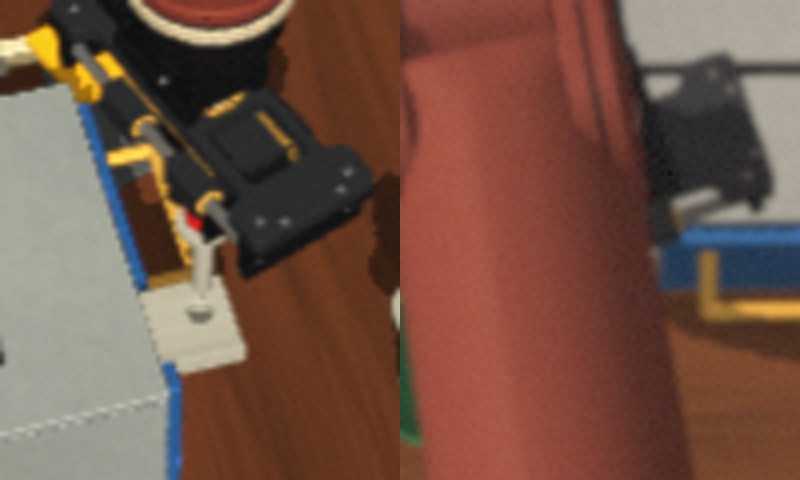

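Call:
play_rows(
  increments=[
    [0.01,[0.017,-0.0266,0],0],
    [0.01,[0.017,-0.0266,0],0],
    [0.01,[0.017,-0.0266,0],0],
    [0.01,[0.017,-0.0266,0],0],
    [0.01,[0.017,-0.0266,0],0],
    [0.01,[0.017,-0.0266,0],0],
    [0.01,[0.017,-0.0266,0],0],
    [0.01,[0.017,-0.0266,0],0],
    [0.01,[0.017,-0.0266,0],0],
    [0.01,[0.017,-0.0266,0],0],
    [0.01,[0,0,0],0],
    [0.01,[0,0,0],0],
  ],
)

```text
time_s: 6.65
tcp_pos: [0.4917, -0.2009, 0.3106]
orientation: [0.547, -3.093, -0.0]
ft_force: [0.4, -0.1, -1.3]
width: 0.242
grasp_force: 25.0
```

Call:
play_rows(
  increments=[
    [0.01,[0,0,0.02],0],
    [0.01,[0,0,0.025],0],
    [0.01,[0,0,0.025],0],
    [0.01,[0,0,0.025],0],
    [0.01,[0,0,0.025],0],
    [0.01,[0,0,0.025],0],
    [0.01,[0,0,0.022],0],
    [0.01,[0,0,0],0],
    [0.01,[0,0,0],0],
  ],
)

```text
time_s: 7.4
tcp_pos: [0.4923, -0.1978, 0.1433]
orientation: [0.555, -3.09, -0.001]
ft_force: [0.4, -0.0, -0.5]
width: 0.245
grasp_force: 25.0
```

Run:
```python
from h import *
ims=[]
for c in('scene','top'):
    im=r.grab_frame(c);cv2.imwrite(f'pics/{c}3.png',im);u,v=proj(c,(.53,-.18,.13)).astype(int);ims.append(cv2.resize(im[v-30:v+30,u-25:u+25],None,fx=8,fy=8,interpolation=2));print(c,u-25,v-30)
cv2.imwrite('pics/app.png',np.hstack(ims))
to((.5577,-.1742,.143),np.pi/2+.36)
```

```text
scene 295 170
top 351 235
t 7.5 tcp [ 0.4937 -0.1987  0.1453] ya 1.926 tilt [-0.001 -0.001 -1.   ] F [ 0.6 -0.  -1.4] w 21.0 g 24.998861770145595 j7 2.34
shift [-0.0686  0.0007  0.0023] twist -0.005
```

View pics/app.png

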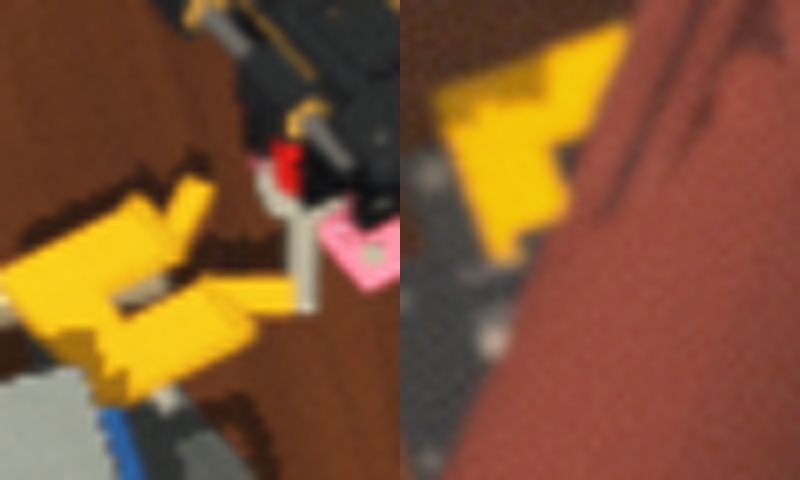

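The collar hangs just before the yellow guides at scene (331,196), with the tip at about (332.5,208). I check that against the calibration before sliding in.

Run:
```python
from h import *
s=[r.get_state()['tcp_pos']]
print(proj('scene',(.4935,-.1985,.066)),proj('scene',(.4935,-.1985,.130)),'pixel tip',(303/8+294.6,305/8+169.6))
print(atz('scene',(303/8+294.6,303/8+169.6),.066),atz('scene',(340.8,166.7),.12))
b=lambda x,y:atz('scene',(x/8+294.6,y/8+169.6),.12)[:2].round(4)
print('end',b(113,303),'lipL',b(215,280),'lipR',b(178,262),'gtips',b(208,185),b(295,293))
```

```text
[331.41908503 207.8291201 ] [331.62454025 193.4745973 ] pixel tip (332.475, 207.725)
[ 0.49016975 -0.1990415   0.066     ] [ 0.43838288 -0.30193904  0.12      ]
end [ 0.5663 -0.1725] lipL [ 0.5292 -0.1739] lipR [ 0.5399 -0.1851] gtips [ 0.5211 -0.2173] [ 0.5035 -0.1613]
```

Call:
play_rows(
  increments=[
    [0.01,[-0.006,0,0],0],
    [0.01,[-0.006,0,0],0],
    [0.01,[-0.006,0,0],0],
    [0.01,[-0.006,0,0],0],
    [0.01,[-0.005,0,0],0],
    [0.01,[-0.005,0,0],0],
    [0.01,[-0.005,0,0],0],
    [0.01,[-0.005,0,0],0],
    [0.01,[0,0,0],0],
    [0.01,[0,0,0],0],
  ],
)

```text
time_s: 8.33
tcp_pos: [0.5341, -0.1837, 0.1438]
orientation: [0.554, -3.092, 0.0]
ft_force: [0.1, 0.2, -0.8]
width: 0.248
grasp_force: 25.0
```

Run:
```python
from h import *
to((.5577,-.1742,.143),np.pi/2+.36)
to((.5577,-.1742,.143),np.pi/2+.36)
```

```text
t 8.3333 tcp [ 0.5341 -0.1837  0.1438] ya 1.925 tilt [ 0.001 -0.    -1.   ] F [ 0.1  0.2 -0.8] w 21.6 g 24.998932178132236 j7 2.33
shift [-0.0254  0.0007  0.0008] twist -0.006
t 8.3333 tcp [ 0.5341 -0.1837  0.1438] ya 1.925 tilt [ 0.001 -0.    -1.   ] F [ 0.1  0.2 -0.8] w 21.6 g 24.998932178132236 j7 2.33
shift [-0.0254  0.0007  0.0008] twist -0.006
```

Call:
play_rows(
  increments=[
    [0.01,[-0.005,0,0],0],
    [0.01,[-0.005,0,0],0],
    [0.01,[-0.005,0,0],0],
    [0.01,[-0.005,0,0],0],
    [0.01,[-0.005,0,0],0],
    [0.01,[0,0,0],0],
    [0.01,[0,0,0],0],
    [0.01,[0,0,0],0],
  ],
)

```text
time_s: 9.0
tcp_pos: [0.5573, -0.1752, 0.1439]
orientation: [0.553, -3.092, 0.0]
ft_force: [1.1, 0.2, 0.0]
width: 0.243
grasp_force: 25.0
```

Run:
```python
from h import *
im=r.grab_frame('scene');u,v=proj('scene',(.55,-.18,.13)).astype(int);cv2.imwrite('pics/in.png',cv2.resize(im[v-30:v+30,u-30:u+30],None,fx=10,fy=10,interpolation=2));print(u-30,v-30)
to((.5577,-.1742,.133),np.pi/2+.36)
```

```text
283 172
t 9.05 tcp [ 0.5572 -0.1752  0.1439] ya 1.925 tilt [ 0.  0. -1.] F [ 0.6  0.1 -1.2] w 21.2 g 24.999024840071797 j7 2.32
shift [-0.0008  0.0008  0.0109] twist -0.006
```

View pics/in.png

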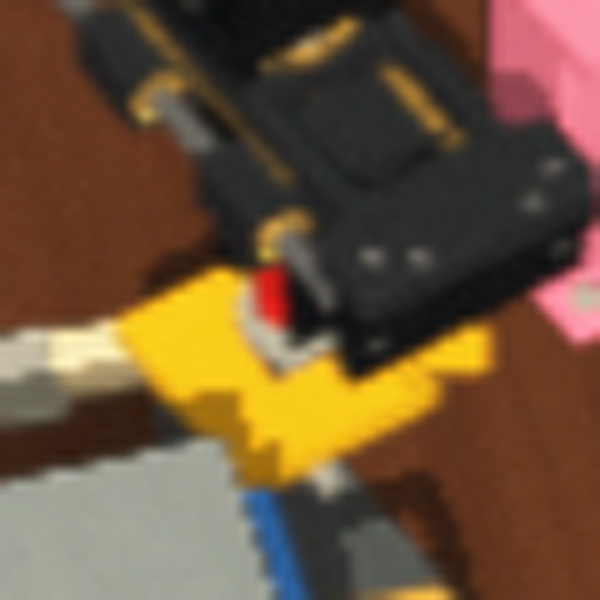

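The collar sits over the slot's end at scene (310,203), above the plate. Now I lower it gently.

Call:
play_rows(
  increments=[
    [0.01,[0,0.0005,0.003],0],
    [0.01,[0,0,0.003],0],
    [0.01,[0,0,0.002],0],
    [0.01,[0,0,0.001],0],
    [0.01,[0,0,0.001],0],
    [0.01,[0,0,0],0],
    [0.01,[0,0,0],0],
  ],
)

```text
time_s: 9.63
tcp_pos: [0.5573, -0.1746, 0.134]
orientation: [0.553, -3.092, 0.0]
ft_force: [0.0, -0.3, -1.2]
width: 0.244
grasp_force: 25.0
```

Call:
play_rows(
  increments=[
    [0.01,[0,0,0.0007],0],
    [0.01,[0,0,0.0007],0],
    [0.01,[0,0,0],0],
    [0.01,[0,0,0],0],
  ],
)

```text
time_s: 9.97
tcp_pos: [0.5574, -0.1746, 0.1329]
orientation: [-0.553, 3.092, -0.0]
ft_force: [-1.3, 0.6, 3.1]
width: 0.248
grasp_force: 25.0
```

Contact at 3 N. I release and rise.

Call:
play_rows(
  increments=[
    [0.024,[0,0,0],0],
    [0.028,[0,0,0],0],
    [0.035,[0,0,0],0],
    [0.045,[0,0,0],0],
    [0.055,[0,0,0],0],
    [0.055,[0,0,0],0],
    [0.055,[0,0,0],0],
    [0.055,[0,0,0],0],
    [0.055,[0,0,0],0],
    [0.055,[0,0,0],0],
  ],
)

```text
time_s: 10.8
tcp_pos: [0.5573, -0.1746, 0.1326]
orientation: [0.553, -3.092, 0.0]
ft_force: [-0.4, 0.3, -0.4]
width: 0.631
grasp_force: 0.0
```

Call:
play_rows(
  increments=[
    [0.055,[0,0,-0.01],0],
    [0.055,[0,0,-0.02],0],
    [0.055,[0,0,-0.03],0],
    [0.055,[0,0,-0.03],0],
    [0.055,[0,0,-0.03],0],
    [0.055,[0,0,-0.03],0],
    [0.055,[0,0,-0.02],0],
    [0,[0,0,0],0.12],
    [0,[0,0,0],0.12],
    [0,[0,0,0],0.12],
  ],
)

```text
time_s: 11.63
tcp_pos: [0.5574, -0.1748, 0.304]
orientation: [0.019, 3.14, 0.0]
ft_force: [-0.3, 0.6, -0.5]
width: 0.484
grasp_force: 0.0
```

Run:
```python
from h import *
ims=[]
for c,X in(('scene',(.55,-.17,.13)),('top',(.55,-.05,.15))):
    im=r.grab_frame(c);u,v=proj(c,X).astype(int);k=10 if c=='scene' else 4;ims.append(cv2.resize(im[v-300//k:v+300//k,u-200//k:u+200//k],(400,600),interpolation=2));print(c,u-200//k,v-300//k)
cv2.imwrite('pics/rel.png',np.hstack(ims))
to((.548,.009,.30),np.pi/2+.015)
```

```text
scene 294 174
top 272 179
t 11.7333 tcp [ 0.5573 -0.1746  0.3034] ya 1.562 tilt [-0.001 -0.    -1.   ] F [-0.3 -1.   0.2] w 34.8 g 0.0 j7 1.91
shift [0.0108 0.1835 0.0034] twist -0.023
```

View pics/rel.png

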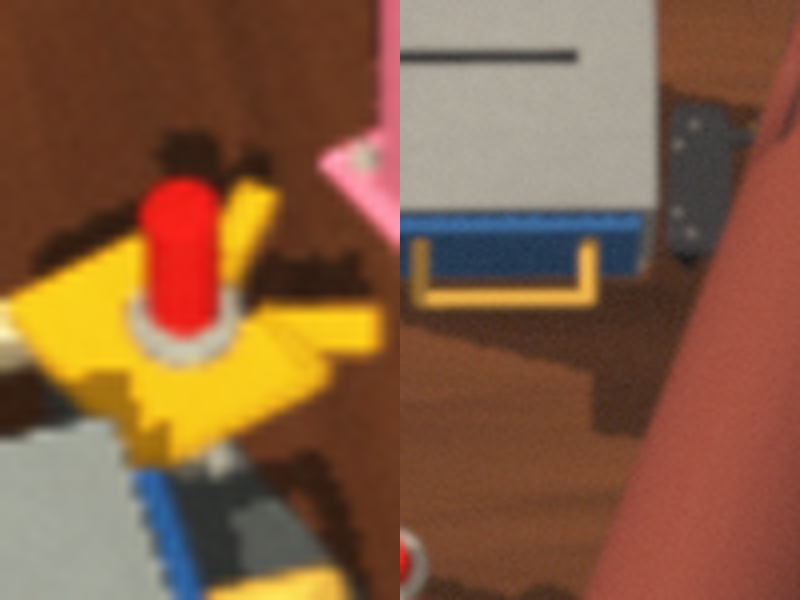

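The pin hangs upright behind the lips, with its collar at scene (312,205), and the flap is still shut. The handle bar runs along top row 253. Next I hook the handle with shut fingers.

Call:
play_rows(
  increments=[
    [0,[-0.001,0.025,0],-0.023],
    [0,[-0.001,0.03,0],0],
    [0,[-0.001,0.03,0],0],
    [0,[-0.001,0.03,0],0],
    [0,[-0.001,0.03,0],0],
    [0,[-0.001,0.03,0],0],
    [0,[0,0,0],0],
    [0,[0,0,0],0],
    [0,[0,0,0],0],
    [0,[0,0,0],0],
  ],
)

```text
time_s: 12.57
tcp_pos: [0.5608, -0.0011, 0.3029]
orientation: [-0.026, 3.141, -0.001]
ft_force: [-0.3, 0.1, -0.7]
width: 0.009
grasp_force: 0.0
```

Run:
```python
from h import *
to((.567,0,.20),np.pi/2+.015)
```

```text
t 12.5667 tcp [ 0.5608 -0.0011  0.3029] ya 1.588 tilt [-0. -0. -1.] F [-0.3  0.1 -0.7] w 0.8 g 0.0 j7 1.58
shift [-0.0061  0.0011  0.1029] twist 0.002
```

Call:
play_rows(
  increments=[
    [0,[-0.006,0,0.02],0],
    [0,[0,0,0.03],0],
    [0,[0,0,0.03],0],
    [0,[0,0,0.02],0],
    [0,[0,0,0.01],0],
    [0,[0,0,0.008],0],
    [0,[0,0,0.006],0],
    [0,[0,0,0],0],
    [0,[0,0,0],0],
  ],
)

```text
time_s: 13.32
tcp_pos: [0.5674, 0.0004, 0.1794]
orientation: [-0.027, 3.14, 0.0]
ft_force: [0.2, -0.2, 0.2]
width: 0.009
grasp_force: 0.0
```

Call:
play_rows(
  increments=[
    [0,[0,0,0.006],0],
    [0,[0,0,0.006],0],
    [0,[0,0,0.006],0],
    [0,[0,0,0.006],0],
    [0,[0,0,0],0],
    [0,[0,0,0],0],
  ],
)

```text
time_s: 13.82
tcp_pos: [0.5665, 0.0006, 0.1541]
orientation: [0.027, -3.141, 0.0]
ft_force: [0.7, 0.0, 0.2]
width: 0.008
grasp_force: 0.0
```

Call:
play_rows(
  increments=[
    [0,[0.004,0,0],0],
    [0,[0.004,0,0.001],0],
    [0,[0.004,0,0.002],0],
    [0,[0.004,0,0.002],0],
    [0,[0.004,0,0.002],0],
    [0,[0.004,0,0.002],0],
    [0,[0,0,0],0],
  ],
)

```text
time_s: 14.4
tcp_pos: [0.5431, 0.0002, 0.1457]
orientation: [-0.027, 3.139, 0.0]
ft_force: [3.7, 0.8, -3.5]
width: 0.007
grasp_force: 1.9
```

Call:
play_rows(
  increments=[
    [0,[0.003,0,0.002],0],
    [0,[0.003,0,0.002],0],
    [0,[0.003,0,0.002],0],
    [0,[0.003,0,0.002],0],
    [0,[0,0,0],0],
  ],
)

```text
time_s: 14.82
tcp_pos: [0.5335, 0.0, 0.1391]
orientation: [-0.027, 3.134, 0.001]
ft_force: [8.7, 0.3, -2.8]
width: 0.007
grasp_force: 24.3
```

Call:
play_rows(
  increments=[
    [0,[0.003,0,0.002],0],
    [0,[0.002,0,0.001],0],
    [0,[0,0,0],0],
    [0,[-0.004,0,0],0],
    [0,[-0.001,0,-0.01],0],
    [0,[0,0,-0.02],0],
    [0,[0,0,-0.03],0],
    [0,[0,0,-0.03],0],
    [0,[0,0,-0.03],0],
    [0,[0,0,0],0],
  ],
)

```text
time_s: 15.65
tcp_pos: [0.533, -0.0002, 0.2605]
orientation: [-0.026, 3.134, 0.003]
ft_force: [0.6, -0.2, 0.9]
width: 0.002
grasp_force: 0.0
```

Call:
play_rows(
  increments=[
    [0,[0,-0.012,0],0],
    [0,[0,-0.012,0],0],
    [0,[0,0,0],0],
  ],
)

```text
time_s: 15.9
tcp_pos: [0.5304, -0.0279, 0.2537]
orientation: [0.021, -3.14, 0.002]
ft_force: [-0.4, -1.6, -0.2]
width: 0.004
grasp_force: 0.0
```

Run:
```python
from h import *
ims=[]
for c,X in(('scene',(.56,0,.18)),('top',(.56,0,.18))):
    im=r.grab_frame(c);u,v=proj(c,X).astype(int);k=5;ims.append(cv2.resize(im[v-300//k:v+300//k,u-200//k:u+200//k],(400,600),interpolation=2));print(c,u-200//k,v-300//k)
cv2.imwrite('pics/flap1.png',np.hstack(ims))
to((.571,-.025,.22),np.pi/2+.015)
```

```text
scene 286 183
top 261 187
t 16.0 tcp [ 0.5306 -0.0252  0.2536] ya 1.586 tilt [ 0.002 -0.    -1.   ] F [-0.7  1.5  0.6] w 0.5 g 0.0 j7 1.59
shift [-0.0405 -0.0003  0.0335] twist -0.0
```

View pics/flap1.png

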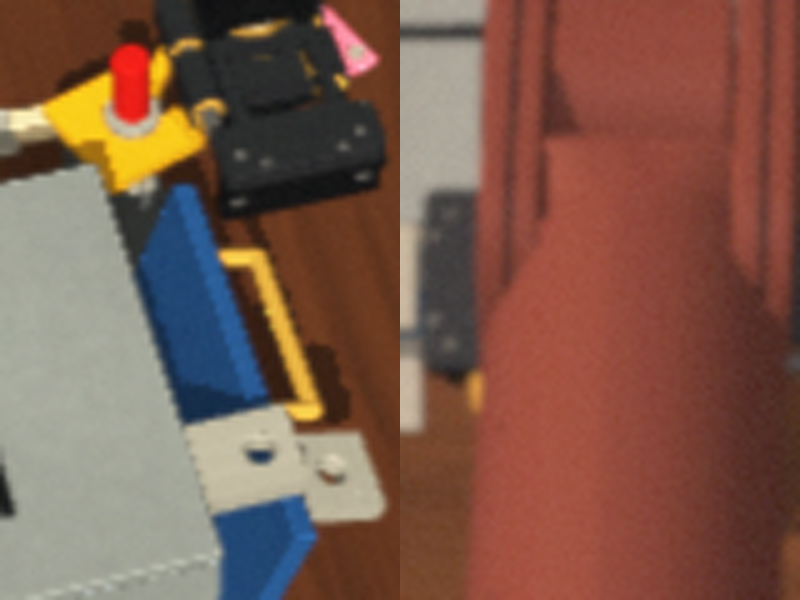

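The flap stands open, with its top inner edge running from scene (319,221) to (339,264). There is room for the fingers behind it.

Run:
```python
from h import *
for z in(.175,.185,.19):print(atz('scene',(286+165/5,183+200/5),z),atz('scene',(286+265/5,183+403/5),z))
for n,p in dict(a=(100,170),b=(217,555)).items(): print('roof front',atz('scene',(286+p[0]/5,183+p[1]/5),.208))
to((.572,-.03,.20))
```

```text
[ 0.56110111 -0.07064012  0.175     ] [0.5433076  0.06456244 0.175     ]
[ 0.56285125 -0.06309461  0.185     ] [0.54521694 0.07089835 0.185     ]
[ 0.56372632 -0.05932186  0.19      ] [0.5461716 0.0740663 0.19     ]
roof front [ 0.59445458 -0.07266663  0.208     ]
roof front [0.5928011  0.16133406 0.208     ]
t 16.0 tcp [ 0.5306 -0.0252  0.2536] ya 1.586 tilt [ 0.002 -0.    -1.   ] F [-0.7  1.5  0.6] w 0.5 g 0.0 j7 1.59
shift [-0.0414 -0.0054  0.0535] twist None
```

Call:
play_rows(
  increments=[
    [0,[-0.022,-0.003,0],0],
    [0,[-0.0215,-0.002,0],0],
    [0,[0,0,0],0],
    [0,[0,0,0.03],0],
    [0,[0,0,0.02],0],
    [0,[0,0,0.01],0],
    [0,[0,0,0.01],0],
    [0,[0,0,0.01],0],
    [0,[0,0,0.006],0],
    [0,[0,0,0],0],
  ],
)

```text
time_s: 16.83
tcp_pos: [0.5745, -0.0282, 0.1677]
orientation: [0.027, -3.141, 0.0]
ft_force: [-0.2, -0.5, -0.0]
width: 0.005
grasp_force: 0.0
```

Call:
play_rows(
  increments=[
    [0,[0.006,0,0.003],0],
    [0,[0.006,0,0.003],0],
    [0,[0.006,0,0.003],0],
    [0,[0.0055,0,0.003],0],
    [0,[0.0055,0,0.004],0],
    [0,[0.0055,0,0.004],0],
    [0,[0.0055,0,0.0045],0],
    [0,[0.005,0,0.0045],0],
    [0,[0,0,0],0],
  ],
)

```text
time_s: 17.58
tcp_pos: [0.5282, -0.0291, 0.1383]
orientation: [0.027, -3.139, -0.0]
ft_force: [0.4, 0.2, 0.9]
width: 0.002
grasp_force: 0.1
```

Call:
play_rows(
  increments=[
    [0,[0.004,0,0.005],0],
    [0,[0.004,0,0.005],0],
    [0,[0.0045,0,0.0055],0],
    [0,[0.0045,0,0.006],0],
    [0,[0.003,0,0.006],0],
    [0,[0.0025,0,0.0065],0],
    [0,[0.0025,0,0.0065],0],
    [0,[0.0025,0,0.0065],0],
    [0,[0,0,0],0],
  ],
)

```text
time_s: 18.33
tcp_pos: [0.5009, -0.0296, 0.091]
orientation: [0.027, -3.139, 0.001]
ft_force: [0.4, 0.3, -0.8]
width: 0.004
grasp_force: 0.0
```

Call:
play_rows(
  increments=[
    [0,[0.001,0,0.006],0],
    [0,[0.001,0,0.006],0],
    [0,[0.001,0,0.005],0],
    [0,[0,0,0.004],0],
    [0,[0,0,0.003],0],
    [0,[0,0,0],0],
  ],
)

```text
time_s: 18.83
tcp_pos: [0.4989, -0.0296, 0.0678]
orientation: [0.027, -3.14, 0.0]
ft_force: [-0.9, 0.4, 0.4]
width: 0.006
grasp_force: 0.0
```

Run:
```python
from h import *
im=r.grab_frame('scene');u,v=proj('scene',(.53,-.02,.12)).astype(int);cv2.imwrite('pics/flap2.png',cv2.resize(im[v-60:v+60,u-60:u+60],(600,600),interpolation=2))
to((.498,-.03,.066))
```

```text
t 18.8833 tcp [ 0.499  -0.0296  0.0681] ya 1.588 tilt [ 0.001 -0.    -1.   ] F [-0.1 -0.7 -0.5] w 0.4 g 0.0 j7 1.69
shift [ 0.001  -0.0004  0.0021] twist None
```

View pics/flap2.png

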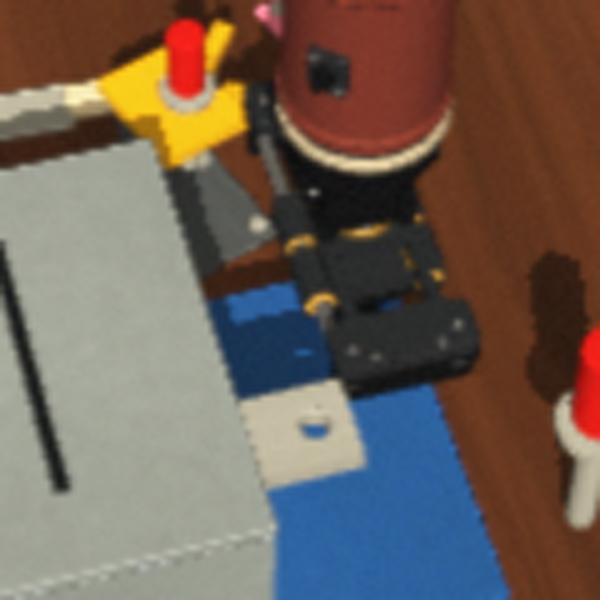

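The flap is nearly flat and the pin is still hanging. I press it to its stop.

Call:
play_rows(
  increments=[
    [0,[0,0,0.001],0],
    [0,[0,0,0.001],0],
    [0,[0,0,0.001],0],
    [0,[0,0,0],0],
  ],
)

```text
time_s: 19.22
tcp_pos: [0.4994, -0.0296, 0.0655]
orientation: [0.027, -3.141, 0.0]
ft_force: [-0.3, 1.0, 0.5]
width: 0.006
grasp_force: 0.0
```

Call:
play_rows(
  increments=[
    [0,[0,0,0.001],0],
    [0,[0,0,0.0005],0],
    [0,[0,0,0],0],
  ],
)

```text
time_s: 19.47
tcp_pos: [0.4995, -0.0295, 0.0653]
orientation: [0.027, -3.141, -0.001]
ft_force: [-7.5, -0.3, 18.9]
width: 0.005
grasp_force: 9.6
```

At the stop with 19 N. I retreat and check.

Call:
play_rows(
  increments=[
    [0,[0,0,-0.01],0],
    [0,[0,0,-0.02],0],
    [0,[0,0,-0.03],0],
    [0,[0,0,-0.03],0],
    [0,[0,0,-0.03],0],
    [0,[0,0,-0.03],0],
    [0,[0,0,-0.03],0],
    [0,[0,0,-0.03],0],
    [0,[0,0,0],0],
    [0,[0,0,0],0],
    [0,[0,0,0],0],
    [0,[0,0,0],0],
  ],
)

```text
time_s: 20.47
tcp_pos: [0.4988, -0.0296, 0.273]
orientation: [0.027, -3.14, 0.001]
ft_force: [0.0, 0.4, -0.6]
width: 0.003
grasp_force: 0.0
```

Run:
```python
from h import *
im=r.grab_frame('scene');cv2.imwrite('pics/end.png',im)
# flap outer edge corner at +y end, and pin red blob
m=((im[...,2]>170)&(im[...,1]<70)&(im[...,0]<70)).astype('uint8');n,_,s,ce=cv2.connectedComponentsWithStats(m)
print([(s[i].tolist(),ce[i].round(1).tolist()) for i in range(1,n) if s[i,4]>20],'expected pin',proj('scene',(.5577,-.1742,.1485)))
b=((im[...,0]>im[...,2]*1.0+40)&(im[...,0]>100)).astype('uint8');print('blue bbox',cv2.boundingRect(b))
for X in((.464,.15,.065),(.464,-.07,.065)):print('flap outer corner exp',proj('scene',X))
print('lighter check corner', cv2.findNonZero(b).reshape(-1,2)[cv2.findNonZero(b).reshape(-1,2).sum(1).argmax()]);to((.5,0,.3))
```

```text
[([308, 192, 8, 15, 102], [311.8, 198.9]), ([390, 253, 14, 23, 229], [396.1, 263.6]), ([286, 365, 9, 6, 47], [290.4, 367.5])] expected pin [311.37164589 199.86475581]
blue bbox (320, 241, 57, 79)
flap outer corner exp [376.44974835 307.76357058]
flap outer corner exp [353.14869362 240.5686636 ]
lighter check corner [376 307]
t 20.5167 tcp [ 0.4987 -0.0296  0.2729] ya 1.588 tilt [ 0.002 -0.    -1.   ] F [-0.1 -0.2 -0.8] w 0.5 g 0.0 j7 1.55
shift [-0.0017  0.0295 -0.0271] twist None
```

The flap corner and the pin both match the expected pixels, so I hand in.

Run:
```python
from station import r
print(r.hand_in())
```

```text
the job is handed in; nothing more can be done
None
```

The job is handed in at about 20.5 s of the 72 s limit: the pin hangs upright in the yellow notch, the flap is down at its stop and the arm is clear; no bystander contact was seen (I did not re-measure their positions), and the hand-in returned no verdict.

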